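Load the specimen carrier and crack open the dry box

TASK

Set the loose round specimen mount down (do not drop it) into the round cavity of the aluminium carrier so that it sits flat on the cavity floor, and let it go, so that the carrier is ready before the dry box is opened. Then take the dry box's lid by its handle, pull it straight up out of its tight seal and hold it level just a finger's width (about 15 mm) above the rim to let the air in, without yanking it off; the program finishes while still holding the lid there. Leave the square mount in its cavity and the carrier and the other things on the desk where they are.

Things in the scene. Friction and masses are not known exactly. Their poses are not given: they have to be found in the camera images.
- round_mount: the part to load: black round resin specimen mount, 36 mm diameter, 16 mm high, 0.04 kg, with a small polished steel rectangle and a copper dot in its upper face; loose, standing flat on the desk. Origin at the centre of its underside, z up.
- carrier: loose aluminium carrier block, 64 (x) by 124 (y) mm, 16 mm high, 0.9 kg, flat on the desk, with a small lug at each end (142 mm over the lugs); it has a round and a square cavity in its top, both 7 mm deep. Origin at the centre of its underside, y along its length.
- round_cavity (a point): centre of the floor of the carrier's round cavity: floor 9 mm above the carrier's underside, mouth 7 mm above this point, bore 39.6 mm with a small chamfer (the round mount has about 1.8 mm play all round and stands 9 mm proud when seated). Axes as the carrier; it lies 29 mm from the carrier's centre along its +y.
- square_cavity (a point): centre of the floor of the square cavity (33.6 mm square, 7 mm deep), 31 mm from the carrier's centre along its -y; z up.
- square_mount: black square resin mount 30 x 30 x 16 mm that already sits in the square cavity. Origin at the centre of its underside, z up.
- dry_box: desktop desiccator: clear box with white base and rim, 168 (x) by 198 (y) mm, 66 mm high without lid, fixed to the desk. Origin at the centre of its underside; its front (dial and vent cock) looks along its own -x.
- box_rim (a point): centre of the box's mouth at rim height, 66 mm above the desk; axes as the box; it does not move with the lid.
- lid: loose lift-off lid of the dry box, clear with a white frame, 166 x 196 x 9 mm, 0.3 kg, shut at the start. Origin at the centre of its flange's underside, which then lies on the rim; axes as the box. A plug 6.5 mm deep below it is gripped by the rubber lip seal: it takes about 11 to 15 N straight up until it has risen 5.5 mm; then the seal lets go suddenly and only its weight, 3 N, is left.
- lid_handle (a point): black bridge handle across the middle of the lid: bar along the box's y, 92 mm long, 11 mm thick in x, 13 mm high, on two end posts (72 mm free between them) with 26.5 mm free below the bar to the lid. This point is the centre of the bar, 42 mm above the lid's origin, 108 mm above the desk when shut; it moves with the lid. Pinch the bar front and back from above.
- eraser: small block eraser, 18 x 43 x 11 mm, loose bystander; origin at the centre of its underside.
- petri_dish: shallow clear dish, 56 mm across, 11 mm high, loose bystander left of the dry box; origin at the centre of its underside.
- vial_0: glass vial with white cap, 18 mm across, 44 mm high, loose bystander; origin at its foot.
- vial_1: vial with black cap, 18 mm across, 44 mm high, loose bystander; origin at its foot.
- card_stack: small stack of white cards, 99 x 86 x 9 mm, loose bystander; origin at the centre of its underside.
Things that resemble listed ones, but are neither listed nor needed, are in the scene too. What is shaped like the square_mount but red is not meant. Leave any green look-alike of the round_mount alone.

How it is judged:
On the way, in this order (a step that is already met when the one before it is completed fails the run):
1. the round mount sits flat on the floor of the round cavity and is let go (horizontal distance between round_mount and round_cavity below 0.004 m and z of round_mount in the frame of round_cavity between -0.002 and 0.002 m and angle between round_mount's own z axis and vertical below 0.07 rad and linear speed of round_mount below 0.02 m/s and contact force between the fingers and round_mount below 0.05 N), for 0.2 s.
2. the lid is pulled free of its seal by the robot's fingers (z of lid in the frame of box_rim above 0.008 m and contact force between the fingers and lid above 1 N), for 0.1 s.
At the end, for the whole second after the job is handed in: In the last second the lid is held still and level (tilt under 0.1 rad), 9 to 24 mm above the rim and within 12 mm of centre, by the fingers alone (over 1 N, not touching the box); round mount flat in the round cavity (4 mm of centre, 2 mm of floor), square mount in its own, carrier flat (z of lid in the frame of box_rim between 0.009 and 0.024 m and horizontal distance between lid and box_rim below 0.012 m and angle between lid's own z axis and vertical below 0.1 rad and linear speed of lid below 0.02 m/s and contact force between the fingers and lid above 1 N and contact force between lid and dry_box below 0.1 N and horizontal distance between round_mount and round_cavity below 0.004 m and z of round_mount in the frame of round_cavity between -0.002 and 0.002 m and angle between round_mount's own z axis and vertical below 0.07 rad and horizontal distance between square_mount and square_cavity below 0.005 m and z of square_mount in the frame of square_cavity below 0.002 m and angle between carrier's own z axis and vertical below 0.05 rad); the arm keeps its last pose, push and grip.
It fails at once if the lid jumps or is pulled more than 45 mm above the rim (z of lid in the frame of box_rim above 0.045 m).
It fails at once if the round mount is dropped (falls freely faster than 0.45 m/s) (linear speed of round_mount above 0.45 m/s and contact force between the fingers and round_mount below 0.02 N).
It fails at once if the carrier is shoved more than 25 mm (distance of carrier from where it was at the start of the episode above 0.025 m).
It fails at once if a bystander is moved more than 25 mm (distance of any of eraser, petri_dish, vial_0, vial_1, card_stack from where it was at the start of the episode above 0.025 m).
It also fails if it takes over 48 s, if anything falls off the work surface, if the arm or the gripper's body presses on something with over 40 N, if the wrist force passes 120 N, or if a joint passes its speed limit or range.

ROBOT

A 6-joint arm with a two-finger parallel gripper is mounted at the origin on a cart in front of the work surface, level with it; the furniture and walls round the work are solid. World frame = base frame: x ahead of the robot, y to its left, z up, the work surface at z = 0. Lengths are in m, angles in rad, forces in N, time in s.
With the tool pointing down it reaches from about 0.25 to 0.85 m from the base axis. Payload 12.5 kg.
Tool frame: the origin (TCP) lies at the very end of the fingers, on their centre line; the grasp point (between the pads) lies 19 mm behind it; z points along the fingers, y is the line along which they close (so a half turn about z gives the same grasp; the last joint's range is limited). The gripper opens to 93 mm and grips with 3 to 60 N. Pads are 15 mm wide; open, the fingers measure 128 mm over their backs; the gripper's body (75 mm by 188 mm) begins 65 mm behind the grasp point.
Start: joints at [-1.406, 0.351, 1.652, -0, 1.139, -0.085], TCP at [0.136, -0.533, 0.219] pointing down, gripper open.
Joint ranges: [-2.75, 2.75], [-0.79, 2.1], [0.01, 2.65], [-1.57, 4.71], [0.07, 3.14], [-2.87, 2.87]. Speed limits (rad/s): [2.22, 2.22, 2.79, 3.14, 3.14, 3.14].

INTERFACE

Orientations are given as [roll, pitch, yaw] about the fixed x, y, z axes, in that order (R = Rz(yaw) Ry(pitch) Rx(roll)).
In Python, from station import * gives the robot as it stands. The module is installed in compiled form; this text tells all that it offers.
- The arm moves only by the tool move_arm, never from a script. Its argument "steps" is a list of rows, each an object with "twist": the turn, a rotation vector about the world's x, y, z in rad, a list of three; "linear": the shift along the world's x, y, z in cm, a list of three; "fingers": the finger opening in cm, from 0 to 9.3. In form: [{"twist": [rx, ry, rz], "linear": [tx, ty, tz], "fingers": fingers}, ...]. A call has 1 to 10 rows; each row shifts and turns the commanded pose from where the row before left it; what a row does not reach is not made up. A row lasts 1/8 s, in which the tool goes at most 62.5 mm and 10.7 degrees, less where a joint would pass 70% of its speed; a pose out of reach is approached as far as the arm can. A call is refused whole if a number of a shift passes 6.25 or a number of a turn 0.188, either way. A call with a gripper value outside its range is refused whole. The fingers move at their own pace and stop on an object; the grip force is fixed at half the most. Time passes only in rows, so rows that do not move let the fingers close. It gives the time, the measured TCP pose, the force, the opening and the grip force at its end, in the units of the state.
- read_state(): the state, without advancing time (a new reading comes with each control period).
- read_camera(name): name is "scene" or "top" or "wrist"; returns a dict with "color" (480x640x3 uint8, red, green, blue), "mtx" (3x3 intrinsics, pixels), "origin" and "attitude" of the camera in the world. Camera axes: x right, y down, z forward; pixel columns grow to the right and rows downward; lengths in m; the calibration is good to about 2 mm. A picture is of the moment at which its call begins. There is no depth.
- close_job(): hands the job in; it is judged then, once.
The state is a dict: "time_s": time; "joints": joint angles; "qd": joint speeds; "effort": joint torques, N m; "tcp_pos": TCP position; "eef_rot": TCP orientation; "wrist_force": force on the tool from outside, world axes, zero at the start; "wrist_torque": the same for the moment, N m; "grip_width": finger opening in m; "grip_force": force on a finger pad.
Only numpy, scipy, OpenCV 4.12 (cv2) and the standard library are available. Lean on these libraries where they do the work, as an engineer would, in place of code of your own. Each camera call takes 0.05 s, during which the arm holds its last target. There are 200 camera calls.

## Working session

There is one attempt and no reset: what is moved stays moved. The work goes in short steps, Python scripts to look and compute and a tool call to move; the robot and the scene stay as the last step left them, time stands still between calls to the robot, and variables do not carry over. Pictures are saved under pics/ and viewed, at most 13 in all, crops included, and the job is handed in when it is done.

Besides the shell and the picture viewer there is one more tool, called after "Emit:" as name(argument=value, ...) on one line, values as JSON. move_arm: Moves the arm, as the interface text tells. Its arguments: {"type":"object","properties":{"steps":{"type":"array"}},"required":["steps"]}

```bash
mkdir -p pics; cat > h.py <<'E'
from station import *
import numpy as np, cv2
def snap(n,f):
    c=read_camera(n); np.savez('pics/'+f+'.npz',**{k:np.array(v) for k,v in c.items()})
    cv2.imwrite('pics/'+f+'.png',c['color'][:,:,::-1]); return c
def load(f): return dict(np.load('pics/'+f+'.npz'))
def rot(c):
    a=np.array(c['attitude'],float)
    if a.shape==(3,3): return a
    from scipy.spatial.transform import Rotation as R
    return R.from_euler('xyz',a).as_matrix() if a.size==3 else R.from_quat(a).as_matrix()
def cast(c,uv,z):
    d=rot(c)@np.linalg.inv(c['mtx'])@np.array([uv[0],uv[1],1.]); o=np.array(c['origin'])
    return o+d*(z-o[2])/d[2]
E
python3 - <<'E'
from h import *
for n in('scene','top'):
    c=snap(n,n+'0'); print(n,c['mtx'],c['origin'],c['attitude'])
print(read_state())
E
```

```text
scene [[453.53062476   0.         329.54753619]
 [  0.         453.53062476 238.40364213]
 [  0.           0.           1.        ]] [-0.01204177  0.55618736  0.5246724 ] [-2.11346738 -0.01293758 -2.25723147]
top [[439.07576481   0.         320.80998382]
 [  0.         439.07576481 234.70402255]
 [  0.           0.           1.        ]] [0.49315195 0.08119068 1.06092993] [-3.06250323 -0.00718994 -1.56513033]
{'time_s': 0.1, 'joints': array([-1.40558593e+00,  3.51187231e-01,  1.65232663e+00, -3.39216686e-05,
        1.13909337e+00, -8.46263698e-02]), 'qd': array([-0.00043681, -0.00196524, -0.00359402, -0.00018885, -0.00216358,
       -0.00103829]), 'effort': array([-1.46504440e-04, -4.98027170e+01, -2.85705274e+01,  6.99619995e-02,
        2.39505235e-02, -3.59243882e-05]), 'tcp_pos': array([ 0.13593908, -0.53263242,  0.21816531]), 'eef_rot': array([-3.14057910e+00, -5.50729255e-05,  2.49850946e-01]), 'wrist_force': array([ 1.18400323,  0.8212868 , -0.74888221]), 'wrist_torque': array([ 0.01952648, -0.01413494,  0.01514396]), 'grip_force': 0.0, 'grip_width': 0.09295380779052319}
```

View pics/top0.png

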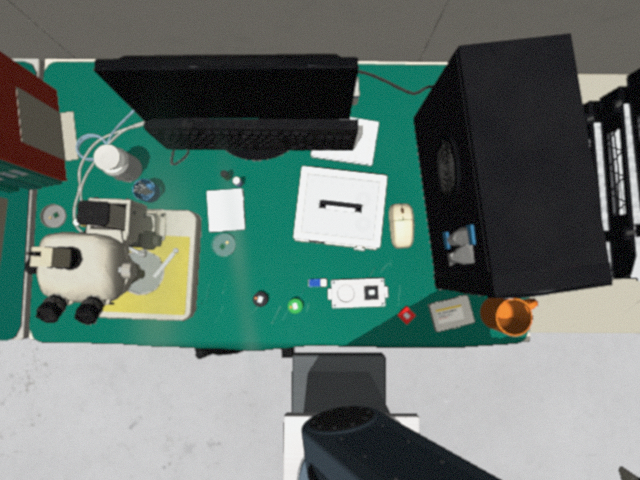

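View pics/scene0.png

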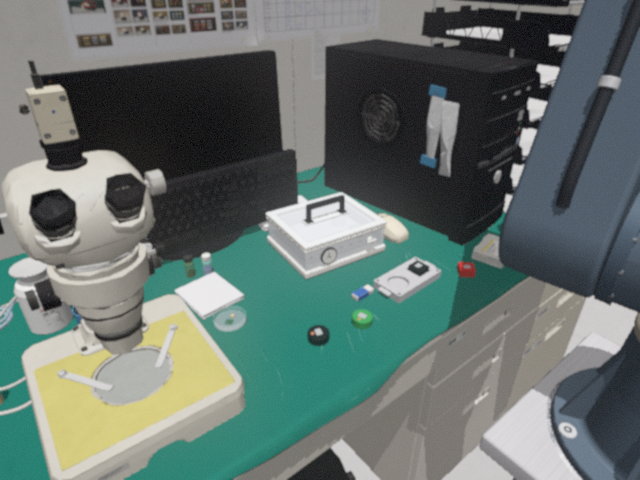

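The top view shows a black round disc at (260,298), a green look-alike at (295,306) and a red square at (406,314). The carrier is at (357,293), with its round cavity at (346,293) and the square mount at (372,293). The lid handle is at (341,206). The black disc at (260,298) fits round_mount, since the green one is excluded. I'll confirm it in an enlarged crop.

```bash
python3 - <<'E'
from h import *
c=load('top0'); im=c['color'][:,:,::-1]
a=cv2.resize(im[270:330,235:435],None,fx=4,fy=4,interpolation=cv2.INTER_CUBIC)
b=cv2.resize(im[155:255,280:420],None,fx=4,fy=3.4,interpolation=cv2.INTER_CUBIC)
o=np.zeros((600,800,3),np.uint8); o[:240]=a; o[250:250+b.shape[0],:560]=b[:350]; 
cv2.imwrite('pics/crop1.png',o)
hsv=cv2.cvtColor(im,cv2.COLOR_BGR2HSV)
def blobs(m,x0,y0,x1,y1,mn):
    k=np.zeros_like(m);k[y0:y1,x0:x1]=m[y0:y1,x0:x1]
    for q in cv2.findContours(k,cv2.RETR_EXTERNAL,cv2.CHAIN_APPROX_NONE)[0]:
        if cv2.contourArea(q)>mn: yield cv2.minAreaRect(q),cv2.contourArea(q)
dark=(hsv[:,:,2]<60).astype(np.uint8)*255
white=((hsv[:,:,1]<50)&(hsv[:,:,2]>120)).astype(np.uint8)*255
for n,m,box,z in(('mount',dark,(245,285,278,315),.014),('handle',dark,(305,190,375,222),.114),('sq',dark,(362,282,384,305),.025),('carrier',white,(322,270,395,315),.016),('box',white,(285,160,392,252),.07)):
    for r,a in blobs(m,*box,30): print(n,r,a,cast(c,r[0],z))
for r in((260,298),(346,293),(341,206)): print(r,cast(c,r,0.0))
E
```

```text
handle ((340.493896484375, 205.5548553466797), (39.534488677978516, 5.190281867980957), 6.340191841125488) 64.0 [0.63212213 0.03234313 0.114     ]
carrier ((357.4616394042969, 292.5415344238281), (28.776988983154297, 60.91129684448242), 87.70938873291016) 1533.0 [ 0.43939072 -0.01327921  0.016     ]
carrier ((324.0, 282.0), (8.0, 4.0), 90.0) 31.0 [0.46374604 0.06595885 0.016     ]
box ((339.90191650390625, 208.36624145507812), (87.92892456054688, 77.99239349365234), 6.458815574645996) 6467.5 [0.63211904 0.03140719 0.07      ]
box ((352.5, 162.5), (5.0, 39.0), 90.0) 90.5 [0.73841469 0.00272069 0.07      ]
(260, 298) [0.42435749 0.21876839 0.        ]
(346, 293) [0.43732964 0.01279606 0.        ]
(341, 206) [0.64776677 0.02522614 0.        ]
```

View pics/crop1.png

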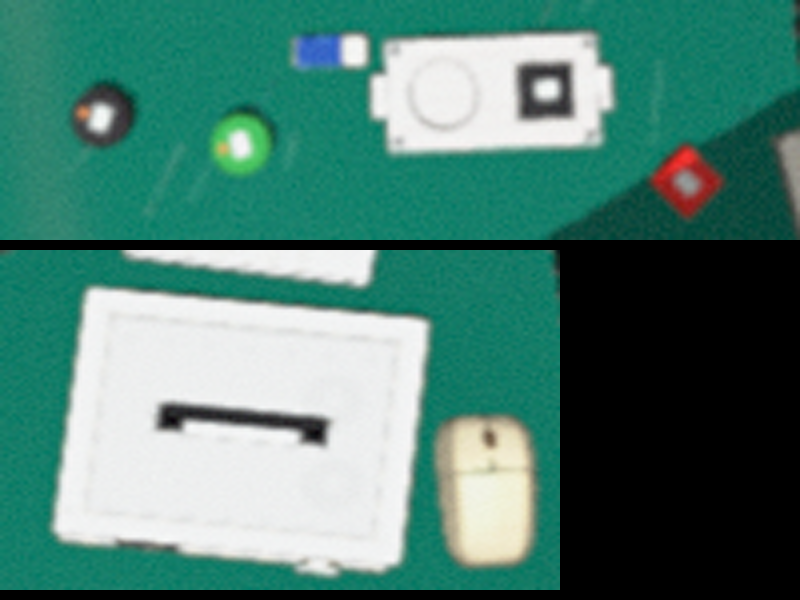

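The crop confirms the black disc with steel rectangle and copper dot at pixel (261,299). It also shows the carrier's round cavity at about (346,293). I'm moving above the mount now.

Emit:
move_arm(steps=[{"twist": [0, 0, 0.08], "linear": [2, 4.8, 0], "fingers": 6}, {"twist": [0, 0, 0.08], "linear": [2, 4.8, 0], "fingers": 6}, {"twist": [0, 0, 0.08], "linear": [2, 4.8, 0], "fingers": 6}, {"twist": [0, 0, 0.08], "linear": [2, 4.8, 0], "fingers": 6}, {"twist": [0, 0, 0.08], "linear": [2, 4.8, 0], "fingers": 6}, {"twist": [0, 0, 0.08], "linear": [2, 4.8, 0], "fingers": 6}, {"twist": [0, 0, 0.08], "linear": [2, 4.8, 0], "fingers": 6}, {"twist": [0, 0, 0.08], "linear": [2, 4.8, 0], "fingers": 6}])

```text
time_s: 1.1
tcp_pos: [0.2962, -0.1473, 0.2187]
eef_rot: [3.141, -0.0, 0.892]
wrist_force: [0.9, -1.1, 0.7]
grip_width: 0.06
grip_force: 0.0
```

Emit:
move_arm(steps=[{"twist": [0, 0, 0.085], "linear": [1.5, 4.5, -0.8], "fingers": 6}, {"twist": [0, 0, 0.085], "linear": [1.5, 4.5, -0.8], "fingers": 6}, {"twist": [0, 0, 0.085], "linear": [1.5, 4.5, -0.8], "fingers": 6}, {"twist": [0, 0, 0.085], "linear": [1.5, 4.5, -0.8], "fingers": 6}, {"twist": [0, 0, 0.085], "linear": [1.5, 4.5, -0.8], "fingers": 6}, {"twist": [0, 0, 0.085], "linear": [1.5, 4.5, -0.8], "fingers": 6}, {"twist": [0, 0, 0.085], "linear": [1.5, 4.5, -0.8], "fingers": 6}, {"twist": [0, 0, 0.085], "linear": [1.5, 4.5, -0.8], "fingers": 6}, {"twist": [0, 0, 0], "linear": [0, 0, 0], "fingers": 6}, {"twist": [0, 0, 0], "linear": [0, 0, 0], "fingers": 6}])

```text
time_s: 2.35
tcp_pos: [0.4155, 0.2107, 0.1544]
eef_rot: [-3.141, 0.0, 1.569]
wrist_force: [-0.4, -0.5, 0.3]
grip_width: 0.0597
grip_force: 0.0
```

```bash
python3 - <<'E'
from h import *
c=snap('wrist','w1'); print(c['origin'],c['attitude']); s=read_state(); print(s['time_s'],s['tcp_pos'],s['eef_rot'],s['wrist_force'])
E
```

```text
[0.41523723 0.28186743 0.31901275] [2.87983496e+00 1.80141034e-03 3.06324853e-04]
2.4 [0.41562225 0.21035823 0.15459223] [-3.14108340e+00  3.38957974e-04  1.56878745e+00] [-0.32761731 -0.94362889  0.82789354]
```

View pics/w1.png

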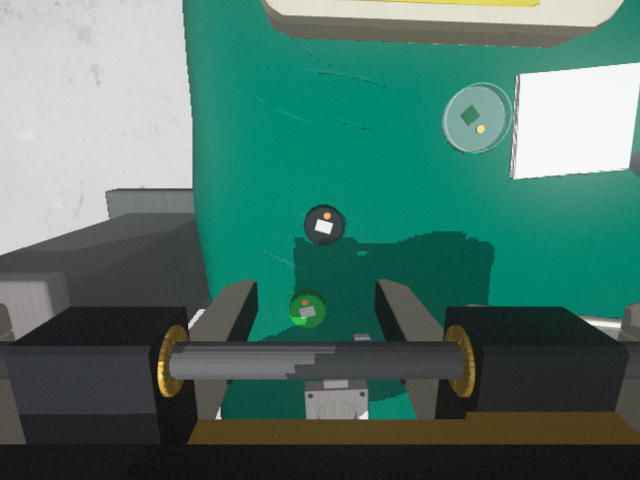

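In the wrist view the black mount is at (324,225). The green look-alike is at (307,309), between the fingers in the image, and the carrier is at (336,400).

```bash
python3 - <<'E'
from h import *
c=load('w1'); im=c['color']; k=np.zeros((480,640),np.uint8); s=(slice(195,236),slice(295,355))
k[195:255,295,]=0
m=(im.max(2)<75).astype(np.uint8)*255; g=(im[:,:,1].astype(int)-im[:,:,0]<25)
m=(g&(im[:,:,1]<90)).astype(np.uint8)*255
k[198:256,298:352]=m[198:256,298:352]
q=max(cv2.findContours(k,cv2.RETR_EXTERNAL,cv2.CHAIN_APPROX_NONE)[0],key=cv2.contourArea)
print(cv2.minEnclosingCircle(q),cv2.boundingRect(q)); (u,v),r=cv2.minEnclosingCircle(q)
for z in(0,.012,.016):print(cast(c,(u,v),z))
t=load('top0'); print(cast(t,(261,299),.016)); print(cast(c,(307,309),.016),cast(t,(295,306),.016))
# camera offset from tcp
E
```

```text
((323.4474792480469, 224.8697967529297), 19.640487670898438) (305, 206, 38, 39)
[0.42173158 0.21560719 0.        ]
[0.42148729 0.21809964 0.012     ]
[0.42140586 0.21893045 0.016     ]
[0.42306905 0.21429936 0.016     ]
[0.40635884 0.13793699 0.016     ] [0.40713124 0.13400207 0.016     ]
```

Emit:
move_arm(steps=[{"twist": [0, 0, 0], "linear": [0.3, 0.3, -3], "fingers": 6}, {"twist": [0, 0, 0], "linear": [0.3, 0.3, -3], "fingers": 6}, {"twist": [0, 0, 0], "linear": [0, 0, -3], "fingers": 6}, {"twist": [0, 0, 0], "linear": [0, 0, 0], "fingers": 6}, {"twist": [0, 0, 0], "linear": [0, 0, 0], "fingers": 6}])

```text
time_s: 3.02
tcp_pos: [0.4225, 0.2168, 0.0658]
eef_rot: [3.14, -0.0, 1.569]
wrist_force: [0.3, 0.1, 0.9]
grip_width: 0.0599
grip_force: 0.0
```

```bash
cat >> h.py <<'E'
def blob(c,box,m):
    x0,y0,x1,y1=box;k=np.zeros(m.shape,np.uint8);k[y0:y1,x0:x1]=m[y0:y1,x0:x1]*255
    return max(cv2.findContours(k,cv2.RETR_EXTERNAL,cv2.CHAIN_APPROX_NONE)[0],key=cv2.contourArea)
E
python3 - <<'E'
from h import *
c=snap('wrist','w2'); im=c['color'].astype(int); s=read_state(); print(s['tcp_pos'],s['eef_rot'],c['origin'])
p=rot(c).T@(np.array([.4217,.217,.012])-c['origin']); p=c['mtx']@p/p[2]; print(p)
u,v=int(p[0]),int(p[1])
m=(im[:,:,1]-im[:,:,0]<25)&(im[:,:,1]<100)
q=blob(c,(u-45,v-45,u+45,v+45),m); (a,b),r=cv2.minEnclosingCircle(q); print(a,b,r,cv2.boundingRect(q),cast(c,(a,b),.012))
cv2.imwrite('pics/w2c.png',cv2.resize(c['color'][v-100:v+120,u-120:u+120,::-1],None,fx=2,fy=2))
E
```

```text
[0.42267563 0.21697914 0.06598898] [ 3.13980443e+00 -6.88275020e-04  1.56910371e+00] [0.42194398 0.28783384 0.23049817]
[315.46313148 263.22237126   1.        ]
314.9459533691406 260.9459533691406 27.384349822998047 (289, 235, 53, 54) [0.42136225 0.21856565 0.012     ]
```

View pics/w2c.png

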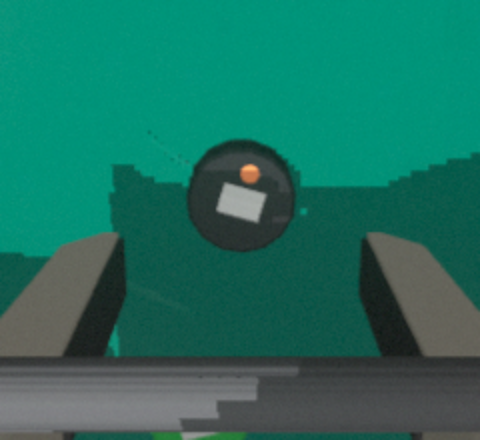

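The wrist crop shows the mount centred between the fingers, with its circle at full-image (315,261). I'm lowering to grasp its top 6 mm.

Emit:
move_arm(steps=[{"twist": [0, 0, 0], "linear": [-0.1, 0.05, -2.5], "fingers": 6}, {"twist": [0, 0, 0], "linear": [0, 0.05, -2.2], "fingers": 6}, {"twist": [0, 0, 0], "linear": [0, 0, -0.9], "fingers": 6}, {"twist": [0, 0, 0], "linear": [0, 0, 0], "fingers": 6}, {"twist": [0, 0, 0], "linear": [0, 0, 0], "fingers": 5}, {"twist": [0, 0, 0], "linear": [0, 0, 0], "fingers": 4}, {"twist": [0, 0, 0], "linear": [0, 0, 0], "fingers": 3.4}, {"twist": [0, 0, 0], "linear": [0, 0, 0], "fingers": 3.2}])

```text
time_s: 4.08
tcp_pos: [0.4213, 0.2182, 0.009]
eef_rot: [3.141, -0.0, 1.57]
wrist_force: [0.3, -1.0, 5.3]
grip_width: 0.0346
grip_force: 30.0
```

Emit:
move_arm(steps=[{"twist": [0, 0, 0], "linear": [0, 0, 0], "fingers": 3}, {"twist": [0, 0, 0], "linear": [0, 0, 0], "fingers": 3}])

```text
time_s: 4.32
tcp_pos: [0.4213, 0.2182, 0.009]
eef_rot: [3.141, -0.0, 1.57]
wrist_force: [-0.4, -0.9, 6.3]
grip_width: 0.035
grip_force: 30.0
```

Emit:
move_arm(steps=[{"twist": [0, 0, 0], "linear": [0, 0, 1], "fingers": 3}, {"twist": [0, 0, 0], "linear": [0, 0, 4], "fingers": 3}, {"twist": [0, 0, 0], "linear": [0, 0, 4.5], "fingers": 3}, {"twist": [0, 0, 0], "linear": [0.3, -4, 0], "fingers": 3}, {"twist": [0, 0, 0], "linear": [0.3, -4.5, 0], "fingers": 3}, {"twist": [0, 0, 0], "linear": [0.3, -4.5, 0], "fingers": 3}, {"twist": [0, 0, 0], "linear": [0.3, -4.5, 0], "fingers": 3}, {"twist": [0, 0, 0], "linear": [0.3, -4, 0], "fingers": 3}, {"twist": [0, 0, 0], "linear": [0.1, -2.8, 0], "fingers": 3}, {"twist": [0, 0, 0], "linear": [0, 0, 0], "fingers": 3}])

```text
time_s: 5.58
tcp_pos: [0.437, -0.0261, 0.104]
eef_rot: [3.141, 0.0, 1.567]
wrist_force: [0.2, 0.5, -0.3]
grip_width: 0.0347
grip_force: 30.0
```

Emit:
move_arm(steps=[{"twist": [0, 0, 0], "linear": [0, 0, 0], "fingers": 3}, {"twist": [0, 0, 0], "linear": [0, 0, 0], "fingers": 3}])

```text
time_s: 5.82
tcp_pos: [0.4369, -0.0241, 0.1037]
eef_rot: [-3.142, -0.0, 1.571]
wrist_force: [0.2, 0.3, -0.7]
grip_width: 0.0346
grip_force: 30.0
```

```bash
python3 - <<'E'
from h import *
c=snap('wrist','w3'); s=read_state(); print(s['tcp_pos'],s['eef_rot'],c['origin'],s['grip_width'],s['wrist_force'])
for w in((.438,.0157,.016),s['tcp_pos']):
    p=rot(c).T@(np.array(w)-c['origin']); print(c['mtx']@p/p[2])
E
```

```text
[ 0.43693619 -0.02412408  0.10369787] [-3.14154199e+00 -9.06808626e-05  1.57095796e+00] [0.43638214 0.04701303 0.26839632] 0.034577511946895324 [ 0.29557694 -0.07870686 -0.79997331]
[318.38026465 196.35200789   1.        ]
[317.03504001 296.39155152   1.        ]
```

View pics/w3.png

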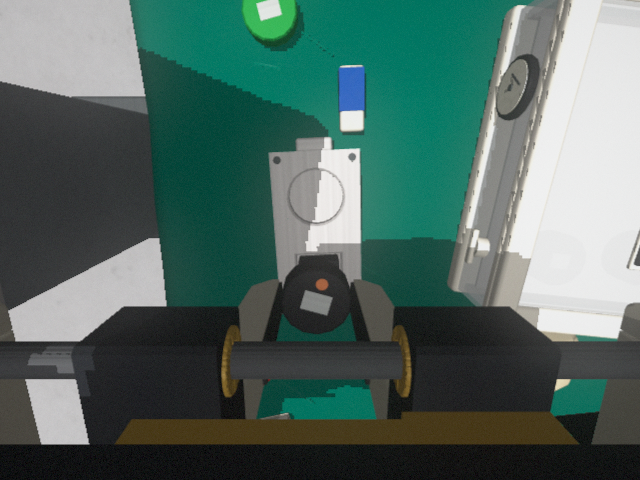

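The held mount is at (317,297) and the round cavity ring at (316,196). I'll measure both in this one picture.

```bash
python3 - <<'E'
from h import *
c=load('w3'); im=c['color']; g=cv2.cvtColor(im,cv2.COLOR_RGB2GRAY)
def fit(cx,cy,r0,r1,sign):
    pts=[]; gf=cv2.GaussianBlur(g,(0,0),1).astype(float)
    for t in np.linspace(0,2*np.pi,120,endpoint=False):
        r=np.arange(r0,r1,.25); x=(cx+r*np.cos(t)).astype(np.float32);y=(cy+r*np.sin(t)).astype(np.float32)
        p=cv2.remap(gf.astype(np.float32),x[None],y[None],1)[0]
        i=np.argmin(p) if sign==0 else np.argmax(np.gradient(p)); pts.append((x[i],y[i]))
    return np.array(pts,np.float32)
P=fit(316.5,196,23,33,0); e=cv2.fitEllipse(P); print('ring',e)
for z in(.016,.0155): print(cast(c,e[0],z))
# mount top: upper arc hidden against carrier; show edges
r=np.hypot(*(P-np.array(e[0])).T); print(np.percentile(r,[5,50,95]))
Q=fit(316.5,297,28,40,1); t=np.degrees(np.arctan2(Q[:,1]-297,Q[:,0]-316.5)); k=((t>30)&(t<60))|((t>120)&(t<150))|((t>-150)&(t<-125))|((t>-55)&(t<-30))
for _ in range(3):
    A=np.c_[2*Q[k],np.ones(k.sum())]; s=np.linalg.lstsq(A,(Q[k]**2).sum(1),rcond=None)[0]; R=np.sqrt(s[2]+s[0]**2+s[1]**2)
    k=k&(abs(np.hypot(Q[:,0]-s[0],Q[:,1]-s[1])-R)<1.2)
print('mount',s[:2],R,k.sum(),cast(c,s[:2],.111))
x0,y0=236,240
o=cv2.resize(im[140:350,216:416,::-1],None,fx=2.8,fy=2.8,interpolation=cv2.INTER_CUBIC)
f=lambda p:tuple(int(v*2.8) for v in (p[0]-216,p[1]-140))
cv2.circle(o,f(s[:2]),int(R*2.8),(0,255,255),1); cv2.ellipse(o,(f(e[0]),tuple(2.8*v for v in e[1]),e[2]),(0,0,255),1)
cv2.imwrite('pics/w3c.png',o)
E
```

```text
ring ((315.5778503417969, 195.69752502441406), (54.3964729309082, 55.14605712890625), 98.05915069580078)
[0.43597942 0.01616689 0.016     ]
[0.43597863 0.01610578 0.0155    ]
[26.82141866 27.42463318 27.78191542]
mount [315.73658084 297.02397591] 36.772945488882975 35 [ 0.43628206 -0.02130235  0.111     ]
```

View pics/w3c.png

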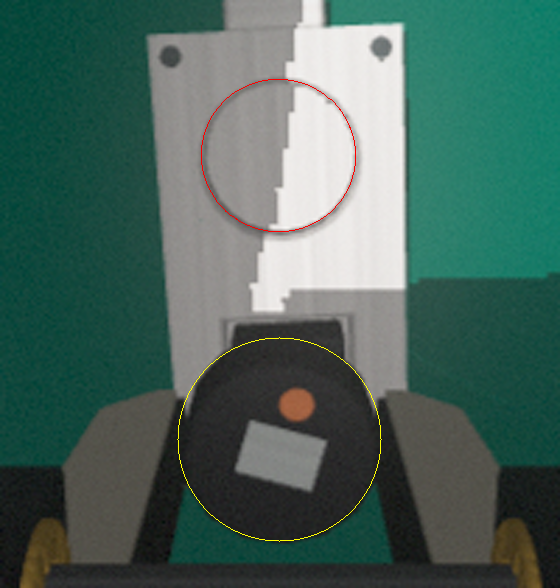

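The ring fit is clean. The mount's fit is fuzzy because it is dark against the dark square mount. I'll go just above the cavity and check the gap there, where parallax is small.

Emit:
move_arm(steps=[{"twist": [0, 0, 0], "linear": [0, 2, -1], "fingers": 3}, {"twist": [0, 0, 0], "linear": [0, 2, -2], "fingers": 3}, {"twist": [0, 0, 0], "linear": [0, 0, -2.5], "fingers": 3}, {"twist": [0, 0, 0], "linear": [0, 0, -1.9], "fingers": 3}, {"twist": [0, 0, 0], "linear": [0, 0, 0], "fingers": 3}, {"twist": [0, 0, 0], "linear": [0, 0, 0], "fingers": 3}, {"twist": [0, 0, 0], "linear": [0, 0, 0], "fingers": 3}])

```text
time_s: 6.75
tcp_pos: [0.4374, 0.0151, 0.0304]
eef_rot: [3.14, 0.0, 1.57]
wrist_force: [-0.7, -0.6, -0.3]
grip_width: 0.0345
grip_force: 30.0
```

```bash
python3 - <<'E'
from h import *
c=snap('wrist','w4'); s=read_state(); print(s['tcp_pos'],s['eef_rot'],s['grip_width'],s['wrist_force'])
p=rot(c).T@(np.array(s['tcp_pos'])-c['origin']); p=c['mtx']@p/p[2]; print(p,c['origin'])
d=snap('scene','s4'); q=rot(d).T@(np.array(s['tcp_pos'])-d['origin']); q=d['mtx']@q/q[2]; print(q)
def crop(c,p,w,h,f): u,v=int(p[0]),int(p[1]); return cv2.resize(c['color'][v-h:v+h,u-w:u+w,::-1],None,fx=f,fy=f,interpolation=cv2.INTER_CUBIC)
o=np.hstack([crop(c,(p[0],p[1]-20),50,65,4),crop(d,q,33,43,6)[:520]]); h=min(600,o.shape[0]); cv2.imwrite('pics/w4c.png',o[:h,:800]); print(o.shape)
E
```

```text
[0.43741818 0.015123   0.03030793] [3.14032223e+00 6.83021007e-05 1.56987367e+00] 0.034227828094751195 [-0.68110711  0.02428924 -1.13008842]
[316.88453843 296.30986241   1.        ] [0.43678116 0.08626564 0.1950421 ]
[397.64166167 274.87322875   1.        ]Traceback (most recent call last):
  File "<stdin>", line 6, in <module>
    return _nx.concatenate(arrs, 1, dtype=dtype, casting=casting)
           ~~~~~~~~~~~~~~~^^^^^^^^^^^^^^^^^^^^^^^^^^^^^^^^^^^^^^^
ValueError: all the input array dimensions except for the concatenation axis must match exactly, but along dimension 0, the array at index 0 has size 520 and the array at index 1 has size 516
```

```bash
python3 - <<'E'
from h import *
c=load('w4'); d=load('s4')
def crop(c,p,w,h,f): u,v=int(p[0]),int(p[1]); return cv2.resize(c['color'][v-h:v+h,u-w:u+w,::-1],None,fx=f,fy=f,interpolation=cv2.INTER_CUBIC)
o=np.hstack([crop(c,(317,276),55,65,4),crop(d,(397,275),40,65,4)]); cv2.imwrite('pics/w4c.png',o)
# predicted mouth ring and mount bottom for mount offset guesses
E
```

```text
(no output)
```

View pics/w4c.png

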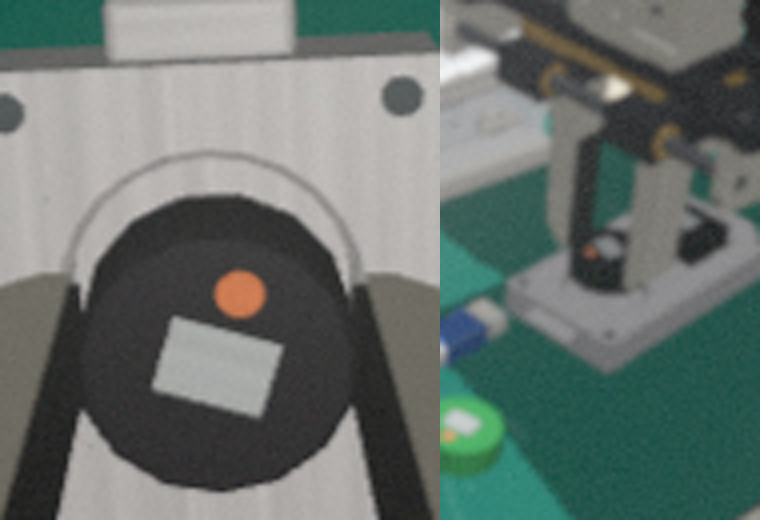

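The left half (offset (262,211), 4x) shows the ring's +y edge at full (315,249). The mount's lower +y edge is at (316,259.8) and its upper -y edge at (316.5,333.5). Left/right edges are 68/360 for the ring and 80/357 for the mount.

```bash
python3 - <<'E'
from h import *
c=load('w3'); e=(315.58,195.7)
for s in((0,-27.4),(0,27.4)): print('ring w3',cast(c,(e[0]+s[0],e[1]+s[1]),.016))
c=load('w4')
print('ring+y',cast(c,(315,249),.016)); print('ring l/r',cast(c,(262+68/4,211+265/4),.016),cast(c,(262+360/4,211+265/4),.016))
print('mount +y bottom',cast(c,(316.3,259.75),.0213)); print('mount -y top',cast(c,(316.5,333.5),.0373))
print('mount top l/r',cast(c,(262+80/4,211+355/4),.0373),cast(c,(262+357/4,211+355/4),.0373))
E
```

```text
ring w3 [0.43595184 0.03546829 0.016     ]
ring w3 [ 0.43601131 -0.00393376  0.016     ]
ring+y [0.43643145 0.0360642  0.016     ]
ring l/r [0.41685825 0.02010113 0.016     ] [0.45655244 0.02012286 0.016     ]
mount +y bottom [0.43711885 0.03173978 0.0213    ]
mount -y top [ 0.43722771 -0.00194377  0.0373    ]
mount top l/r [0.42038212 0.01632594 0.0373    ] [0.4541539  0.01634333 0.0373    ]
```

The ring centre is 0.6 mm toward -x and 1.5 mm toward +y of the mount. I'm correcting that and lowering.

Emit:
move_arm(steps=[{"twist": [0, 0, 0], "linear": [-0.06, 0.15, 0], "fingers": 3}, {"twist": [0, 0, 0], "linear": [0, 0, -0.3], "fingers": 3}, {"twist": [0, 0, 0], "linear": [0, 0, -0.3], "fingers": 3}, {"twist": [0, 0, 0], "linear": [0, 0, -0.2], "fingers": 3}, {"twist": [0, 0, 0], "linear": [0, 0, 0], "fingers": 3}, {"twist": [0, 0, 0], "linear": [0, 0, 0], "fingers": 3}])

```text
time_s: 7.6
tcp_pos: [0.4364, 0.0166, 0.0216]
eef_rot: [-3.142, 0.0, 1.57]
wrist_force: [0.7, 0.9, -0.1]
grip_width: 0.0347
grip_force: 30.0
```

Emit:
move_arm(steps=[{"twist": [0, 0, 0], "linear": [0, 0, -0.2], "fingers": 3}, {"twist": [0, 0, 0], "linear": [0, 0, -0.1], "fingers": 3}, {"twist": [0, 0, 0], "linear": [0, 0, 0], "fingers": 3}, {"twist": [0, 0, 0], "linear": [0, 0, 0], "fingers": 3}])

```text
time_s: 8.1
tcp_pos: [0.4364, 0.0166, 0.0186]
eef_rot: [-3.142, -0.0, 1.57]
wrist_force: [2.1, -0.4, -0.3]
grip_width: 0.0345
grip_force: 30.0
```

Emit:
move_arm(steps=[{"twist": [0, 0, 0], "linear": [0, 0, -0.05], "fingers": 3}, {"twist": [0, 0, 0], "linear": [0, 0, 0], "fingers": 3}, {"twist": [0, 0, 0], "linear": [0, 0, 0], "fingers": 3}])

```text
time_s: 8.48
tcp_pos: [0.4364, 0.0166, 0.0181]
eef_rot: [3.142, -0.0, 1.57]
wrist_force: [0.6, 0.0, 0.4]
grip_width: 0.0347
grip_force: 30.0
```

Emit:
move_arm(steps=[{"twist": [0, 0, 0], "linear": [0, 0, -0.05], "fingers": 3}, {"twist": [0, 0, 0], "linear": [0, 0, 0], "fingers": 3}, {"twist": [0, 0, 0], "linear": [0, 0, 0], "fingers": 3}])

```text
time_s: 8.85
tcp_pos: [0.4364, 0.0166, 0.018]
eef_rot: [3.142, 0.0, 1.57]
wrist_force: [-2.2, -0.1, 7.7]
grip_width: 0.0344
grip_force: 30.0
```

Contact with 7.7 N at TCP z = 0.018, which matches the cavity floor. Releasing.

Emit:
move_arm(steps=[{"twist": [0, 0, 0], "linear": [0, 0, 0.03], "fingers": 3.5}, {"twist": [0, 0, 0], "linear": [0, 0, 0], "fingers": 4}, {"twist": [0, 0, 0], "linear": [0, 0, 0], "fingers": 4.6}, {"twist": [0, 0, 0], "linear": [0, 0, 0], "fingers": 4.6}, {"twist": [0, 0, 0], "linear": [0, 0, 0], "fingers": 4.6}, {"twist": [0, 0, 0], "linear": [0, 0, 1], "fingers": 4.6}, {"twist": [0, 0, 0], "linear": [0, 0, 4], "fingers": 4.6}, {"twist": [0, 0, 0], "linear": [0, 0, 5], "fingers": 4.6}, {"twist": [0, 0, 0], "linear": [0, -2, 5], "fingers": 4.6}, {"twist": [0, 0, 0], "linear": [0, -2, 5], "fingers": 4.6}])

```text
time_s: 10.1
tcp_pos: [0.436, -0.0237, 0.2204]
eef_rot: [3.141, 0.0, 1.57]
wrist_force: [0.3, 0.5, -0.3]
grip_width: 0.0459
grip_force: 0.0
```

Emit:
move_arm(steps=[{"twist": [0, 0, 0], "linear": [0, 0, 0], "fingers": 4.6}, {"twist": [0, 0, 0], "linear": [0, 0, 0], "fingers": 4.6}])

```text
time_s: 10.35
tcp_pos: [0.4359, -0.0232, 0.2176]
eef_rot: [-3.141, -0.0, 1.57]
wrist_force: [-0.2, 0.1, -0.1]
grip_width: 0.0462
grip_force: 0.0
```

```bash
python3 - <<'E'
from h import *
c=snap('wrist','w5'); s=read_state(); print(s['tcp_pos'],s['eef_rot'],c['origin'])
p=rot(c).T@(np.array([.436,.016,.016])-c['origin']); p=c['mtx']@p/p[2]; print(p)
o=cv2.resize(c['color'][:,:,::-1],None,fx=.8,fy=.8); 
u,v=int(p[0]),int(p[1]); z=cv2.resize(c['color'][max(v-50,0):v+70,u-36:u+36,::-1],None,fx=4,fy=4,interpolation=cv2.INTER_CUBIC)
O=np.zeros((480,800,3),np.uint8);O[:384,:512]=o;O[:z.shape[0],512:]=z[:480,:288];cv2.imwrite('pics/w5c.png',O)
E
```

```text
[ 0.43569941 -0.02305889  0.21709333] [-3.13996656e+00 -3.04815626e-04  1.56993267e+00] [0.43553609 0.0478559  0.38231917]
[316.75588824 183.22203522   1.        ]
```

View pics/w5c.png

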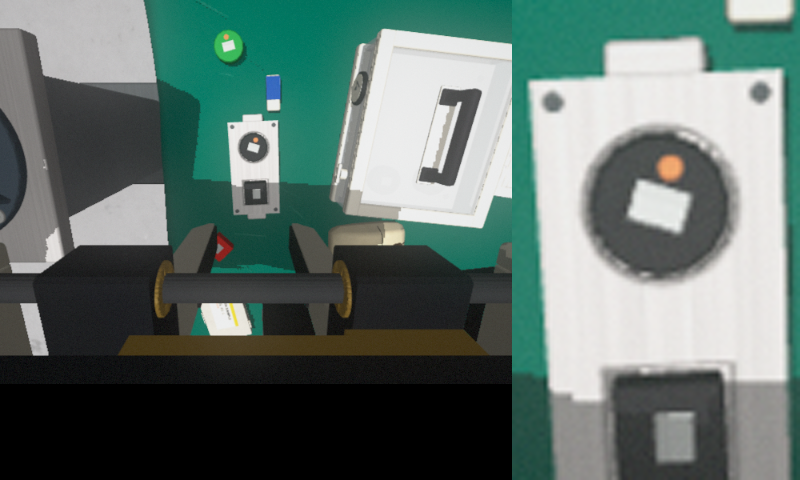

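The mount is seated with an even ring around it, and the square mount, eraser and green look-alike are undisturbed. The handle is around full-image (562,171). Next I'll measure the handle and check clearance to the monitor.

```bash
python3 - <<'E'
from h import *
s=load('scene0'); t=load('top0')
for z in(0,.05,.1,.15,.2): print(z,'scene bot',cast(s,(297,203),z)[:2],'scene top',cast(s,(297,152),z)[:2],'top edge',cast(t,(357,149),z)[:2],cast(t,(357,120),z)[:2])
a=np.radians(6.4); 
for n,cc in(('h',(340.49,205.55)),('b',(339.9,208.4))):
    p=cast(t,(cc[0]-20*np.cos(a),cc[1]-20*np.sin(a)),.114);q=cast(t,(cc[0]+20*np.cos(a),cc[1]+20*np.sin(a)),.114); d=p-q; print(n,'yaw',np.arctan2(-d[0],d[1]))
c=load('w5'); im=c['color']; m=im.max(2)<60
x0,y0,x1,y1=515,95,610,245; k=np.zeros(m.shape,np.uint8);k[y0:y1,x0:x1]=m[y0:y1,x0:x1]
for v in range(105,240,8):
    xs=np.where(k[v])[0]; print(v,(xs.min(),xs.max(),len(xs)) if len(xs) else None,end=' ')
E
```

```text
0 scene bot [ 0.84444842 -0.04629287] scene top [ 1.14500534 -0.2631775 ] top edge [ 0.78962566 -0.01391538] [ 0.86280888 -0.01397758]
0.05 scene bot [0.76282699 0.01112203] scene top [ 1.03474157 -0.18509403] top edge [ 0.77565331 -0.00943318] [ 0.84538752 -0.00949245]
0.1 scene bot [0.68120557 0.06853692] scene top [ 0.92447781 -0.10701056] top edge [ 0.76168095 -0.00495097] [ 0.82796615 -0.00500731]
0.15 scene bot [0.59958414 0.12595182] scene top [ 0.81421404 -0.02892709] top edge [ 7.47708604e-01 -4.68771791e-04] [ 8.10544790e-01 -5.22178612e-04]
0.2 scene bot [0.51796272 0.18336671] scene top [0.70395027 0.04915639] top edge [0.73373625 0.00401343] [0.79312343 0.00396296]
h yaw -0.10593616422456348
b yaw -0.10592500851168354
105 None 113 None 121 None 129 None 137 None 145 None 153 None 161 None 169 None 177 None 185 None 193 None 201 None 209 None 217 None 225 None 233 None
```

Emit:
move_arm(steps=[{"twist": [0, 0, -0.018], "linear": [3.3, 0.9, 0], "fingers": 4.6}, {"twist": [0, 0, -0.018], "linear": [3.3, 0.9, 0], "fingers": 4.6}, {"twist": [0, 0, -0.018], "linear": [3.3, 0.9, 0], "fingers": 4.6}, {"twist": [0, 0, -0.018], "linear": [3.3, 0.9, 0], "fingers": 4.6}, {"twist": [0, 0, -0.018], "linear": [3.3, 0.9, -1], "fingers": 4.6}, {"twist": [0, 0, -0.016], "linear": [3.1, 1, -1], "fingers": 4.6}, {"twist": [0, 0, 0], "linear": [0, 0, 0], "fingers": 4.6}, {"twist": [0, 0, 0], "linear": [0, 0, 0], "fingers": 4.6}, {"twist": [0, 0, 0], "linear": [0, 0, 0], "fingers": 4.6}])

```text
time_s: 11.52
tcp_pos: [0.6318, 0.0315, 0.1981]
eef_rot: [-3.141, 0.0, 1.464]
wrist_force: [0.1, 0.1, -0.1]
grip_width: 0.0459
grip_force: 0.0
```

```bash
python3 - <<'E'
from h import *
c=snap('wrist','w6'); s=read_state(); print(s['tcp_pos'],s['eef_rot'],c['origin'])
for w in((.632,.032,.1145),s['tcp_pos'],(.632+.0049,.032+.0457,.1145)):
    p=rot(c).T@(np.array(w)-c['origin']); print(c['mtx']@p/p[2])
cv2.imwrite('pics/w6c.png',c['color'][:,:,::-1])
E
```

```text
[0.63190052 0.03145126 0.19824292] [3.14148695e+00 3.40588034e-06 1.46367667e+00] [0.63891706 0.10220671 0.36272033]
[316.93753509 250.21486564   1.        ]
[317.15422388 296.41548534   1.        ]
[317.08359885 187.42701714   1.        ]
```

View pics/w6c.png

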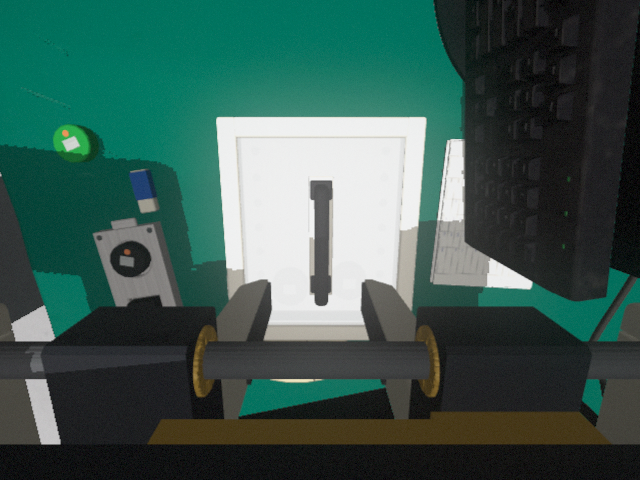

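The bar runs vertically in the image, so yaw is aligned. It sits at column 321, rows 183–302, slightly right of the finger midline at 316.

```bash
python3 - <<'E'
from h import *
c=load('w6'); m=(c['color'].max(2)<75)
k=np.zeros(m.shape,np.uint8);k[165:315,300:345]=m[165:315,300:345]
for v in range(170,314,6):
    x=np.where(k[v])[0]; print(v,(x.min(),x.max()) if len(x) else '',end=' ')
q=max(cv2.findContours(k,0,1)[0],key=cv2.contourArea); b=cv2.boundingRect(q); print(b)
xs=[np.where(k[v])[0].mean() for v in range(205,270)]; print(np.mean(xs),np.polyfit(range(205,270),xs,1)[0])
for z in(.1145,):
  print(cast(c,(np.mean(xs),237),z)); print(cast(c,(np.mean(xs),b[1]),z),cast(c,(np.mean(xs),b[1]+b[3]),z))
  print('lid outer centre',cast(c,((218+425)/2,118),.075))
E
```

```text
170  176  182  188  194  200  206  212  218  224  230  236  242  248  254  260  266  272  278  284  290 (np.int64(314), np.int64(325)) 296 (np.int64(315), np.int64(317)) 302 (np.int64(316), np.int64(326)) 308  (315, 296, 13, 9)
nan nan
[nan nan nan]
[nan nan nan] [nan nan nan]
lid outer centre [0.64556655 0.12662278 0.075     ]<stdin>:7: RuntimeWarning: Mean of empty slice.
  ret = ret.dtype.type(ret / rcount)
```

```bash
python3 - <<'E'
from h import *
c=load('w6'); m=(c['color'].max(2)<120)
k=np.zeros(m.shape,np.uint8);k[165:315,300:345]=m[165:315,300:345]
q=max(cv2.findContours(k,0,1)[0],key=cv2.contourArea); b=cv2.boundingRect(q); print(b)
w=[(v,np.where(k[v])[0]) for v in range(205,270)]; xs=[x.mean() for v,x in w if len(x)]; print(np.mean(xs),np.polyfit(range(len(xs)),xs,1)[0],np.mean([len(x) for v,x in w]))
u=np.mean(xs)
for v in(237,b[1],b[1]+b[3]): print(cast(c,(u,v),.1145),cast(c,(u,v),.075))
E
```

```text
(311, 181, 21, 125)
321.46153846153845 -0.0032779720279726503 13.923076923076923
[0.63633561 0.04163678 0.1145    ] [0.63592482 0.03199812 0.075     ]
[0.64041734 0.08182028 0.1145    ] [0.64065608 0.07857613 0.075     ]
[ 0.63080152 -0.01284479  0.1145    ] [ 0.62951007 -0.03115326  0.075     ]
```

Emit:
move_arm(steps=[{"twist": [0, 0, 0], "linear": [0.3, 0.13, -2], "fingers": 4.6}, {"twist": [0, 0, 0], "linear": [0, 0, -3], "fingers": 4.6}, {"twist": [0, 0, 0], "linear": [0, 0, -3], "fingers": 4.6}, {"twist": [0, 0, 0], "linear": [0, 0, -2], "fingers": 4.6}, {"twist": [0, 0, 0], "linear": [0, 0, -0.8], "fingers": 4.2}, {"twist": [0, 0, 0], "linear": [0, 0, 0], "fingers": 3}, {"twist": [0, 0, 0], "linear": [0, 0, 0], "fingers": 2.4}, {"twist": [0, 0, 0], "linear": [0, 0, 0], "fingers": 1.8}, {"twist": [0, 0, 0], "linear": [0, 0, 0], "fingers": 1.4}, {"twist": [0, 0, 0], "linear": [0, 0, 0], "fingers": 1.4}])

```text
time_s: 12.82
tcp_pos: [0.6354, 0.0329, 0.0901]
eef_rot: [3.141, -0.0, 1.464]
wrist_force: [-0.5, 0.7, 0.2]
grip_width: 0.0142
grip_force: 0.0
```

Emit:
move_arm(steps=[{"twist": [0, 0, 0], "linear": [0, 0, 0], "fingers": 1.1}, {"twist": [0, 0, 0], "linear": [0, 0, 0], "fingers": 0.8}, {"twist": [0, 0, 0], "linear": [0, 0, 0], "fingers": 0.6}, {"twist": [0, 0, 0], "linear": [0, 0, 0], "fingers": 0.6}])

```text
time_s: 13.32
tcp_pos: [0.6358, 0.0328, 0.09]
eef_rot: [3.141, -0.0, 1.464]
wrist_force: [5.9, -0.6, -1.4]
grip_width: 0.0106
grip_force: 30.0
```

Emit:
move_arm(steps=[{"twist": [0, 0, 0], "linear": [0.03, 0, 0.1], "fingers": 0.6}, {"twist": [0, 0, 0], "linear": [0, 0, 0.1], "fingers": 0.6}, {"twist": [0, 0, 0], "linear": [0, 0, 0.1], "fingers": 0.6}, {"twist": [0, 0, 0], "linear": [0, 0, 0], "fingers": 0.6}])

```text
time_s: 13.82
tcp_pos: [0.6348, 0.0329, 0.092]
eef_rot: [-3.139, 0.0, 1.464]
wrist_force: [1.3, 0.0, -14.5]
grip_width: 0.011
grip_force: 30.0
```

Emit:
move_arm(steps=[{"twist": [0, 0, 0], "linear": [0, 0, 0.1], "fingers": 0.6}, {"twist": [0, 0, 0], "linear": [0, 0, 0.1], "fingers": 0.6}, {"twist": [0, 0, 0], "linear": [0, 0, 0.1], "fingers": 0.6}, {"twist": [0, 0, 0], "linear": [0, 0, 0.1], "fingers": 0.6}, {"twist": [0, 0, 0], "linear": [0, 0, 0.1], "fingers": 0.6}, {"twist": [0, 0, 0], "linear": [0, 0, 0], "fingers": 0.6}, {"twist": [0, 0, 0], "linear": [0, 0, 0], "fingers": 0.6}])

```text
time_s: 14.7
tcp_pos: [0.6357, 0.0329, 0.0981]
eef_rot: [3.141, 0.0, 1.464]
wrist_force: [-0.7, 0.4, -3.5]
grip_width: 0.0106
grip_force: 30.0
```

The seal has let go and only the lid's weight is left, with the TCP up 8 mm. Raising to about 15.5 mm.

Emit:
move_arm(steps=[{"twist": [0, 0, 0], "linear": [0, 0, 0.2], "fingers": 0.6}, {"twist": [0, 0, 0], "linear": [0, 0, 0.2], "fingers": 0.6}, {"twist": [0, 0, 0], "linear": [0, 0, 0.2], "fingers": 0.6}, {"twist": [0, 0, 0], "linear": [0, 0, 0.15], "fingers": 0.6}, {"twist": [0, 0, 0], "linear": [0, 0, 0], "fingers": 0.6}, {"twist": [0, 0, 0], "linear": [0, 0, 0], "fingers": 0.6}, {"twist": [0, 0, 0], "linear": [0, 0, 0], "fingers": 0.6}, {"twist": [0, 0, 0], "linear": [0, 0, 0], "fingers": 0.6}])

```text
time_s: 15.7
tcp_pos: [0.6357, 0.0329, 0.1054]
eef_rot: [-3.141, 0.0, 1.464]
wrist_force: [0.3, 0.1, -3.9]
grip_width: 0.0107
grip_force: 30.0
```

```bash
python3 - <<'E'
from h import *
c=snap('scene','s7'); s=read_state(); print(s['time_s'],s['tcp_pos'],s['eef_rot'],s['wrist_force'],s['wrist_torque'],s['grip_width'],s['grip_force'])
o=cv2.resize(c['color'][165:325,240:460,::-1],None,fx=3.6,fy=3.6,interpolation=cv2.INTER_CUBIC); cv2.imwrite('pics/s7c.png',o)
E
```

```text
15.75 [0.63565815 0.03290129 0.10539714] [-3.14151060e+00  1.60121393e-05  1.46385758e+00] [ 0.92928608 -0.12195634 -2.7088279 ] [ 0.01700354 -0.08703318 -0.0077709 ] 0.010864286991974885 29.999382197856903
```

View pics/s7c.png

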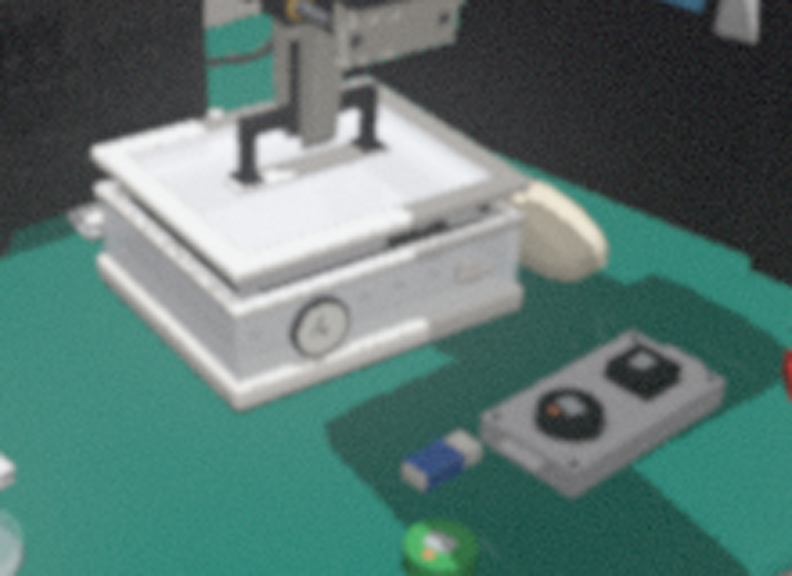

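The picture shows the lid roughly level just above the rim, held by the handle. Both mounts are seated in the carrier, and the eraser and green disc are where they were. Handing in.

```bash
python3 -c "
from station import *
print(close_job())"
```

```text
the job is handed in; nothing more can be done
None
```

The round mount is seated flat in the carrier's round cavity and released. The dry box's lid is free of its seal and held about 15 mm above the rim, roughly level by eye. The job is handed in; its verdict was not shown.

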